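# Balance the tool-box lid on its hinge

### The arm

A 6-joint arm with a two-finger parallel gripper is mounted at the origin on a cart in front of the work surface, level with it; the furniture and walls round the work are solid. World frame = base frame: x ahead of the robot, y to its left, z up, the work surface at z = 0. Lengths are in m, angles in degrees, forces in N, time in s.
With the tool pointing down it reaches from about 0.375 to 0.975 m from the base axis. Payload 3.8 kg.
Tool frame: the origin (TCP) lies midway between the tips of the shut fingers; the grasp point (between the pads) lies 19 mm behind it (manip.pinch_z is the distance from the TCP to the grasp point, in m); z points along the fingers, y is the line along which they close (so a half turn about z gives the same grasp; the last joint's range is limited). The gripper opens to 88 mm and grips with 3 to 60 N. Pads are 18 mm wide; open, the fingers measure 123 mm over their backs; the gripper's body (75 mm by 187 mm) begins 45 mm behind the grasp point.
Start: joints at [62.745, 15.12, 91.902, -0, 72.978, -2.114], TCP at [0.287, 0.611, 0.239] pointing down, gripper open.
Joint ranges: [-150.88, 150.88], [-54.13, 125.18], [17.81, 147.31], [-75.09, 255.09], [0, 152.58], [-146.25, 146.25]. Speed limits (degrees/s): [147.25, 147.25, 180, 180, 180, 180].

### API

Orientations are given as [roll, pitch, yaw] about the fixed x, y, z axes, in that order (R = Rz(yaw) Ry(pitch) Rx(roll)).
In Python, from bench import manip, optics, job, spotter gives the robot as it stands.
- The arm moves only by the tool send_rows, never from a script. Its argument "rows" is a list of rows, each an object of numbers: "dx", "dy", "dz": the shift along the tool's x, y, z in mm; "spin": the turn about the tool's z in units of 10 degrees (1.0 is 10 degrees); "claw": the opening, from 0 (shut) to 1 (fully open). A call has exactly 10 rows; each row is the pose to reach, as a shift and turn from the pose commanded when the call began, along the tool's axes at that moment; what a row does not reach only later rows make up. A row lasts 1/8 s, in which the tool goes at most 62.5 mm and 10.7 degrees, less where a joint would pass 70% of its speed; a pose out of reach is approached as far as the arm can. A call with a gripper value outside its range is refused whole. The fingers move at their own pace and stop on an object; the grip force is fixed at half the most. Time passes only in rows, so rows that repeat a pose let the fingers close, or fill a call up. It gives the time, the measured TCP pose, the force, the opening and the grip force at its end, in the units of the state.
- manip.get_state(): the state, without advancing time (a new reading comes with each control period).
- optics.camera(name): name is "scene" or "top"; returns a dict with "color" (420x560x3 uint8, red, green, blue), "fovy" (degrees; the focal length in pixels is half the picture's height over the tangent of half this angle, whatever the lens; pixels are square), "cx", "cy" (the principal point, pixels), "dist" ([k1, k2, p1, p2, k3] as OpenCV has them; the pictures are not rectified), "cam_to_world" (4x4, takes a point from camera to world coordinates). Camera axes: x right, y down, z forward; pixel columns grow to the right and rows downward; lengths in m; the calibration is good to about 2 mm. A picture is of the moment at which its call begins. There is no depth.
- job.sign_off(): hands the job in; it is judged then, once.
Trained networks look in the newest picture that a camera, given by its name, has taken for a name from the list of things; names that differ only in an ending like _2 or _b are one class to them, and where a whole thing is asked for, a point or a joint stands for the part that bears it (a point fixed in the world has none). Each returns a list of dicts, best first, with "score" (0 to 1); they miss things now and then, are a little off and sometimes report something else, mostly with a low value. They report only what shows in the picture. A call takes as long as a camera call.
- spotter.look_for(camera, label): "at" ([x, y, z] in m, in world coordinates, good to about 4 mm: the middle of the surface that is visible of it).
The state is a dict: "t": time; "joint_pos": joint angles; "joint_velocities": joint speeds; "joint_efforts": joint torques, N m; "eef_pos": TCP position; "tool_rot": TCP orientation; "wrist_force": force on the tool from outside, world axes, zero at the start; "wrist_torque": the same for the moment, N m; "gripper_width": opening from 0.0 (shut) to 1.0 (fully open); "grip_force": force on a finger pad.
Only numpy, scipy, OpenCV 4.12 (cv2) and the standard library are available. Lean on these libraries where they do the work, as an engineer would, in place of code of your own. Each camera call takes 0.05 s, during which the arm holds its last target. There are 200 camera calls.

### The job

The hinge pin of the grey steel tool box is about to be driven out, so its lid, now locked open leaning back, must be held where it weighs nothing on its stop or its stay. Flip the cam lever of the lid stay fully out to unlock the lid, then take the lid by the bow handle on its free edge, swing it forward to its balance point, where it would fall neither back nor shut, and finish while still holding it there by that handle. Do not let the lid fall shut, and leave the loose tools round the box where they lie.

Things in the scene. Friction and masses are not known exactly. Their poses are not given: they have to be found in the camera images.
- toolbox: open grey steel tool box, fixed to the table: 180 mm deep (its x), 320 wide (its y), rim 100 mm high. Origin: centre of its underside. +x: hinge side, away from the robot; +y: its left end, which carries the lid stay: a flat steel quadrant with a row of slots, riveted to the lid (85 mm radius about the hinge), pinned by a plunger in a bracket on the box. Turned about the vertical only
- cam_lever (a joint): cam lever of the stay (rad): 0 = upright, plunger home, lid locked (starts at 0 to 0.12); 1.57 = its stop, lever level, pointing straight out from the box's left end (toolbox +y), plunger drawn. The lid comes free at about 0.75. Turns about the toolbox's x axis; light friction (about 1 N at the tip); stays where it is left
- cam_pivot (a point): pivot of the cam lever, fixed on the box: toolbox (+10, +215, +87) mm
- cam_tip (a point): middle of the black grip of the cam lever, 60 mm from the pivot (straight above it when locked); the grip is 15 mm wide along toolbox x, 11 mm thick and ends 19 mm beyond this point. It can be pinched along toolbox x from above and led round in an arc
- lid_angle (a joint): lid angle (rad), growing as it swings forward: 0 = leaning back on its stop, 0.49 = lid plumb, 2.06 = shut. Starts locked at about 0.3 with a little play; unlocked, it sinks back gently to 0. The pan lies behind the hinge line, so it balances at 0.74, 14 degrees forward of plumb, towards the robot; further forward it falls shut. Hinge almost frictionless, lightly damped, no spring
- lid_hinge (a point): point on the hinge line, middle of the box's width: toolbox (+94, 0, +100) mm; the lid turns about toolbox y here
- lid_grip (a point): middle of the bar of the bow handle on the lid's free edge: it runs on a circle of 224.5 mm radius about the hinge line. With the lid on its stop (angle 0) it lies 119 mm behind (toolbox +x) and 191 mm above lid_hinge; at the balance point 40 mm in front of and 221 mm above it
- lid: the lid: a shallow grey pan 180 x 320 x 30 mm, about 0.9 kg, hinged along the box's rear rim. Origin: on the hinge line. On its free edge sits a bow handle: round steel bar of 10 mm dia, 82 mm straight, parallel to toolbox y, its axis 40 mm from the edge on two legs; clear to pinch across from above
- ball_peen: ball-peen hammer, wooden handle, 297 mm long, lying flat behind the tool box; bystander. Origin: centre of its underside
- drift_punch: plain steel drift punch, 140 mm long, 20 mm wide, lying beside the right end of the tool box; bystander. Origin: centre of its underside
- screwdriver: screwdriver with red handle, 218 mm long, lying on the left; bystander. Origin: centre of its underside
- tape_roll: black roll of tape, 62 mm dia, 19 mm high, lying behind the box on the right; bystander. Origin: centre of its underside

How it is judged (in metres and radians):
On the way, in this order (a step that is already met when the one before it is completed fails the run):
1. the cam lever is flipped out (past 1.25 rad) while the lid still leans back (value of joint cam_lever above 1.25 rad and value of joint lid_angle below 0.55 rad), for 0.2 s.
2. the lid is held at its balance point by its bow handle (value of joint lid_angle between 0.68 and 0.8 rad and value of joint cam_lever above 1.25 rad and velocity of joint lid_angle between -0.05 and 0.05 rad/s and contact force between the fingers and lid above 0.5 N and distance between the grasp point and lid_grip below 0.05 m), for 0.5 s.
At the end, for the whole second after the job is handed in: The lid stands still (under 0.05 rad/s) within 0.06 rad (3.5 degrees) of its balance point, joint 0.74; the cam lever is out past 1.25 rad; and the gripper still holds the bow handle (contact over 0.5 N, grip centre within 50 mm of the middle of its bar) (all of step 2); the arm keeps its last pose, push and grip.
It fails at once if the lid falls or is swung towards shut (past 1.15 rad) (value of joint lid_angle above 1.15 rad).
It fails at once if a loose tool is moved by more than 30 mm (distance of any of ball_peen, drift_punch, screwdriver, tape_roll from where it was at the start of the episode above 0.03 m).
It also fails if it takes over 51 s, if anything falls off the work surface, if the arm or the gripper's body presses on something with over 40 N, if the wrist force passes 120 N, or if a joint passes its speed limit or range.

## Working session

There is one attempt and no reset: what is moved stays moved. The work goes in short steps, Python scripts to look and compute and a tool call to move; the robot and the scene stay as the last step left them, time stands still between calls to the robot, and variables do not carry over. Pictures are saved under pics/ and viewed, at most 10 in all, crops included, and the job is handed in when it is done.

Besides the shell and the picture viewer there is one more tool, called after "Request:" by a JSON object that holds its "api" and its "payload", one argument or row to a line. send_rows: Moves the arm, as the interface text tells. Its arguments: {"type":"object","properties":{"rows":{"type":"array","items":{"type":"object","properties":{"dx":{"type":"number"},"dy":{"type":"number"},"dz":{"type":"number"},"spin":{"type":"number"},"claw":{"type":"number"}}}}},"required":["rows"]}

```bash
ls; mkdir -p pics; python3 - <<'E'
from bench import manip, optics, job, spotter
import cv2
for c in ("scene","top"):
    r=optics.camera(c); cv2.imwrite(f"pics/{c}0.png",r["color"][:,:,::-1])
    print(c,r["fovy"],r["cx"],r["cy"],r["dist"],r["cam_to_world"])
    for l in ("toolbox","cam_lever","cam_tip","lid","lid_grip","lid_angle","ball_peen","drift_punch","screwdriver","tape_roll"):
        try: print(l,[(round(d["score"],2),[round(x,3) for x in d["at"]]) for d in spotter.look_for(c,l)[:2]])
        except Exception as e: print(l,e)
print(manip.get_state())
E
```

```text
pics
scene 44.162754805351895 280.428613431145 207.18833460995722 [-0.19448439  0.          0.          0.          0.        ] [[-0.47249007 -0.63079224  0.6155114  -0.51070198]
 [-0.88120192  0.35030182 -0.31744576  0.62537609]
 [-0.01537244 -0.6923798  -0.72136947  1.36719478]
 [ 0.          0.          0.          1.        ]]
toolbox [(0.83, [0.531, -0.003, 0.04])]
cam_lever []
cam_tip [(0.27, [0.527, -0.006, 0.036])]
lid [(0.95, [0.65, -0.01, 0.272])]
lid_grip [(0.68, [0.646, -0.014, 0.277])]
lid_angle [(0.59, [0.645, -0.008, 0.275])]
ball_peen []
drift_punch [(0.41, [0.649, -0.011, 0.274]), (0.37, [0.539, -0.222, 0.007])]
screwdriver [(0.91, [0.32, 0.527, 0.02])]
tape_roll []
top 52.37669808448816 278.81786872472316 207.87552632498955 [-0.05272242  0.          0.          0.          0.        ] [[-0.01276926 -0.99766156  0.0671443   0.45649651]
 [-0.99981087  0.01372413  0.01377917  0.12457511]
 [-0.01466844 -0.06695566 -0.99764812  1.27061669]
 [ 0.          0.          0.          1.        ]]
toolbox [(0.98, [0.569, -0.022, 0.076])]
cam_lever [(0.39, [0.55, 0.207, 0.137])]
[... 303 characters left out ...]
{'t': 1.1, 'joint_pos': array([ 6.27429396e+01,  1.51190557e+01,  9.19040511e+01, -4.06201667e-04,
        7.29800994e+01, -2.11580315e+00]), 'joint_velocities': array([ 0.03618448, -0.00321791, -0.05533521,  0.04571345, -0.0235265 ,
        0.02072039]), 'joint_efforts': array([-1.16410392e-03, -5.02076197e+01, -3.57267165e+01,  7.27426750e-02,
        1.84916292e-02, -1.08484349e-05]), 'eef_pos': array([0.28677987, 0.61101273, 0.23870573]), 'tool_rot': array([-1.79996782e+02,  2.69767712e-04,  1.54858862e+02]), 'wrist_force': array([ 0.4969719 , -0.29631979, -0.29106018]), 'wrist_torque': array([-0.01458851,  0.00303417, -0.04498435]), 'grip_force': 0.0, 'gripper_width': 0.999671078727138}
```

View pics/scene0.png

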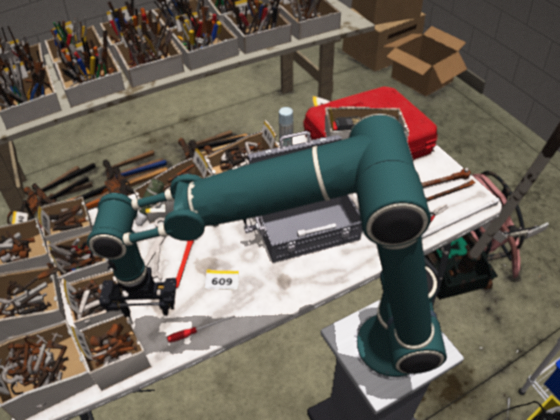

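View pics/top0.png

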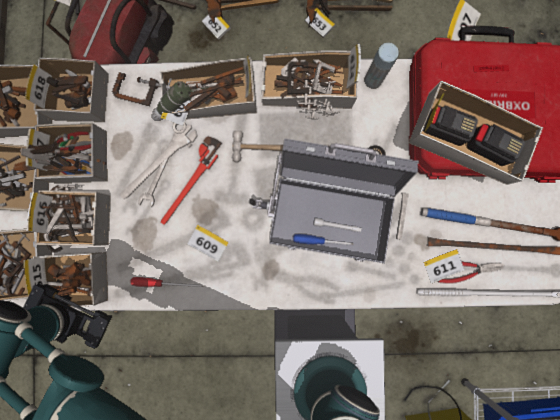

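The top view shows the box (corners near 275,180 / 270,246 / 385,262), the lid behind it, the hammer at (255,146) and the stay on its left end at (257,203). In the scene view the arm hides most of the box. Next I enlarge the box in the top view.

```bash
python3 - <<'E'
import cv2
im=cv2.imread("pics/top0.png")[130:272,235:425]
cv2.imwrite("pics/crop0.png",cv2.resize(im,None,fx=4.2,fy=4.2,interpolation=cv2.INTER_CUBIC))
E
```

```text
(no output)
```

View pics/crop0.png

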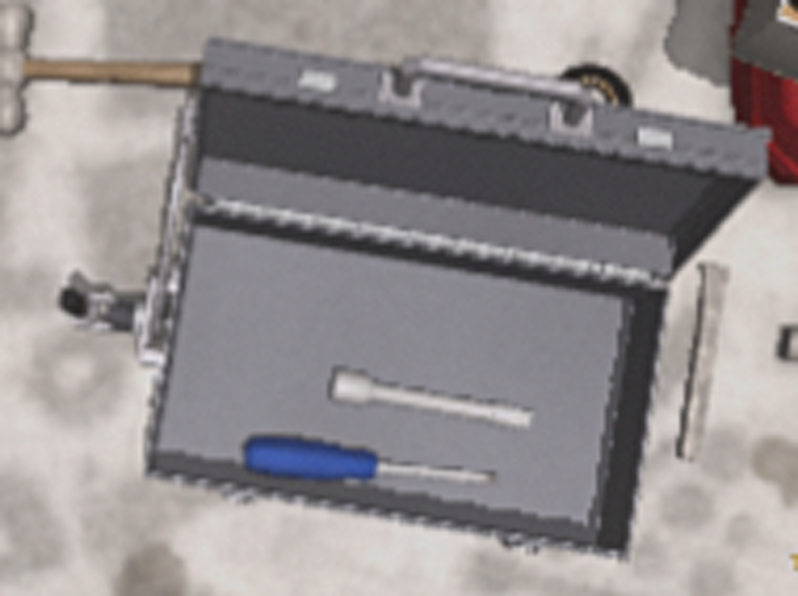

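The crop shows the front rim corners at about (148,475) and (628,555), the hinge line ends at (195,203) and (663,283), the bow bar from (410,65) to (605,98), and the black lever tip at (72,298). I fit the box pose to these.

```bash
cat > h.py <<'E'
import numpy as np, cv2
from scipy.optimize import least_squares
from scipy.spatial.transform import Rotation as R
from bench import manip, optics, job, spotter
def proj(P,r):
    f=210/np.tan(np.radians(r["fovy"]/2)); K=np.array([[f,0,r["cx"]],[0,f,r["cy"]],[0,0,1]])
    T=np.linalg.inv(r["cam_to_world"])
    return cv2.projectPoints(np.array(P,float),cv2.Rodrigues(T[:3,:3])[0],T[:3,3],K,np.array(r["dist"]))[0][:,0]
def w(p,pose):  # toolbox point (m) -> world
    c,s=np.cos(pose[2]),np.sin(pose[2]); p=np.atleast_2d(p)
    return np.c_[pose[0]+c*p[:,0]-s*p[:,1],pose[1]+s*p[:,0]+c*p[:,1],p[:,2]]
def grip(a,y=0): return [.094+.2245*np.sin(.557-a),y,.1+.2245*np.cos(.557-a)]
def tip(q,l=.06): return [.01,.215+l*np.sin(q),.087+l*np.cos(q)]
def shift(target,yaw=None):  # shift in tool axes, mm, from the measured TCP
    s=manip.get_state(); M=R.from_euler("xyz",s["tool_rot"],degrees=True)
    return s, M.inv().apply(np.array(target)-s["eef_pos"])*1000
E
python3 - <<'E'
from h import *
r=optics.camera("top")
px=np.array([[148,475],[628,555],[195,205],[663,285],[410,65],[605,98],[72,298]])/4.2+[235,130]-.4
def model(v):
    return w([[-.09,.16,.1],[-.09,-.16,.1],[.094,.16,.1],[.094,-.16,.1],grip(v[3],.041),grip(v[3],-.041),tip(v[4],.079)],v[:3])
f=lambda v:(proj(model(v),r)-px).ravel()
s=least_squares(f,[.56,-.02,-.15,.3,.06],loss="soft_l1")
print(s.x,np.degrees(s.x[2]));print(f(s.x).reshape(-1,2).round(1))
for n,p in (("pivot",[.01,.215,.087]),("tip",tip(s.x[4])),("grip",grip(s.x[3])),("bal",grip(.74)),("hinge",[.094,0,.1])): print(n,w(p,s.x[:3]).round(4))
print([(d["score"],d["at"]) for d in spotter.look_for("top","cam_tip")])
E
```

```text
[ 0.49876785 -0.00480723 -0.18723247  0.27820515  0.07220375] -10.72763050976528
[[-1.   0. ]
 [ 0.3  1.3]
 [-0.5 -1.5]
 [ 2.6 -0.6]
 [ 3.8  0.9]
 [-6.9 -0.8]
 [-0.1  0.5]]
pivot [[0.5486 0.2046 0.087 ]]
tip [[0.5494 0.2088 0.1468]]
grip [[ 0.6518 -0.0338  0.3158]]
bal [[ 0.551  -0.0147  0.3208]]
hinge [[ 0.5911 -0.0223  0.1   ]]
[(0.74, [0.6314, -0.0274, 0.1781]), (0.53, [0.5519, 0.2087, 0.1426])]
```

```bash
python3 - <<'E'
from h import *
s,d=shift([.549,.211,.215]); print(d.round(1), s["t"])
E
```

```text
[-407.3 -250.7   23.7] 1.2
```

Request:
{"api": "send_rows", "payload": {
  "rows": [
    {"dx": -45,"dy": -28,"dz": 3,"spin": 0.84,"claw": 1},
    {"dx": -90,"dy": -56,"dz": 5,"spin": 1.68,"claw": 1},
    {"dx": -136,"dy": -84,"dz": 8,"spin": 2.52,"claw": 1},
    {"dx": -181,"dy": -111,"dz": 11,"spin": 3.36,"claw": 1},
    {"dx": -226,"dy": -139,"dz": 13,"spin": 4.2,"claw": 1},
    {"dx": -271,"dy": -167,"dz": 16,"spin": 5.04,"claw": 1},
    {"dx": -317,"dy": -195,"dz": 18,"spin": 5.88,"claw": 1},
    {"dx": -362,"dy": -223,"dz": 21,"spin": 6.72,"claw": 1},
    {"dx": -407,"dy": -251,"dz": 24,"spin": 7.56,"claw": 1},
    {"dx": -407,"dy": -251,"dz": 24,"spin": 7.56,"claw": 1}
  ]
}}

```text
t: 2.45
eef_pos: [0.5501, 0.2079, 0.2145]
tool_rot: [180.0, 0.0, 79.0]
wrist_force: [-0.3, 1.4, -1.0]
gripper_width: 0.998
grip_force: 0.0
```

```bash
python3 - <<'E'
from h import *
for c in ("scene","top"):
    r=optics.camera(c); cv2.imwrite(f"pics/{c}1.png",r["color"][:,:,::-1])
    for l in ("toolbox","cam_tip","lid_grip"):
        print(c,l,[(round(d["score"],2),np.round(d["at"],3)) for d in spotter.look_for(c,l)[:3]])
    pose=[.4988,-.0048,-.1872]
    print(proj(w([tip(.07),grip(.28),[.01,.215,.087],[-.09,.16,.1],[-.09,-.16,.1]],pose),r).round(1))
s,d=shift([.549,.209,.215]); print(s,d)
im=cv2.imread("pics/scene1.png")[150:290,200:387]
cv2.imwrite("pics/crop1.png",cv2.resize(im,None,fx=4.2,fy=4.2,interpolation=cv2.INTER_CUBIC))
E
```

```text
scene toolbox [(0.81, array([ 0.586, -0.012,  0.094]))]
scene cam_tip []
scene lid_grip [(0.69, array([ 0.63 , -0.02 ,  0.175]))]
[[244.7 216.6]
 [295.1 134.9]
 [247.1 228.6]
 [271.7 244.2]
 [364.1 220.8]]
top toolbox [(0.63, array([ 0.577, -0.031,  0.08 ]))]
top cam_tip [(0.69, array([ 0.512, -0.219,  0.014]))]
top lid_grip [(0.61, array([ 0.632, -0.026,  0.176])), (0.4, array([0.726, 0.249, 0.023]))]
[[252.8 201.7]
 [353.9 149.2]
 [255.9 203.7]
 [268.9 242.7]
 [384.4 263.1]]
{'t': 2.85, 'joint_pos': array([1.87217318e+01, 6.65695248e+00, 1.04455501e+02, 5.81576354e-03,
       6.88811956e+01, 2.93402111e+01]), 'joint_velocities': array([-0.14476467,  0.05652793, -0.06895158, -0.09736159, -0.04184299,
        0.0449831 ]), 'joint_efforts': array([-1.31500675e-01, -4.12932014e+01, -3.48816454e+01,  6.32887753e-02,
       -2.47376366e-02, -1.24682676e-03]), 'eef_pos': array([0.54801496, 0.21204965, 0.21482309]), 'tool_rot': array([ 1.79997122e+02, -7.84149751e-03,  7.93794257e+01]), 'wrist_force': array([ 0.84295573,  0.48216219, -0.7710968 ]), 'wrist_torque': array([-0.0967914 ,  0.00307216, -0.00177139]), 'grip_force': 0.0, 'gripper_width': 0.9994056482226937} [-2.81583292  1.53024153 -0.17721995]
```

View pics/crop1.png

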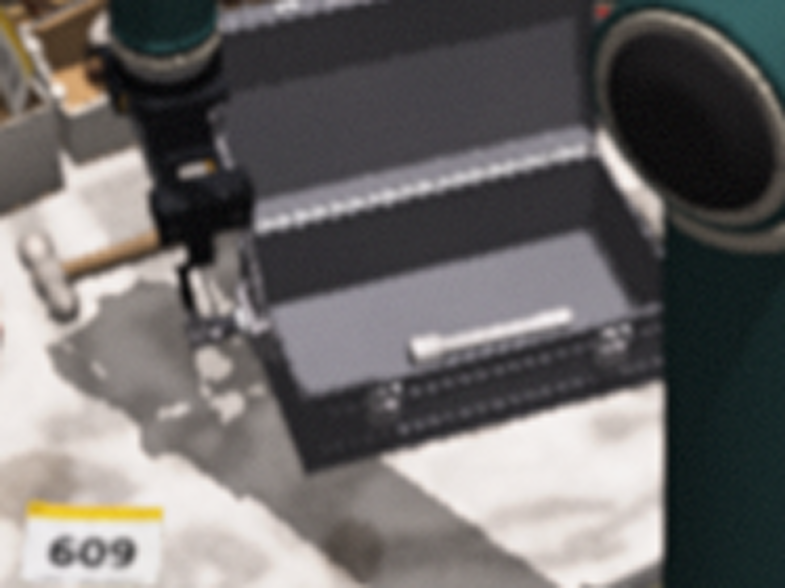

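The lever's black grip shows near crop (187,280), which matches the predicted tip, so I go down and pinch it.

Request:
{"api": "send_rows", "payload": {
  "rows": [
    {"dx": -3,"dy": 1,"dz": 20,"spin": 0,"claw": 1},
    {"dx": -3,"dy": 1,"dz": 40,"spin": 0,"claw": 1},
    {"dx": -3,"dy": 1,"dz": 60,"spin": 0,"claw": 1},
    {"dx": -3,"dy": 1,"dz": 75,"spin": 0,"claw": 1},
    {"dx": -3,"dy": 1,"dz": 85,"spin": 0,"claw": 1},
    {"dx": -3,"dy": 1,"dz": 85,"spin": 0,"claw": 1},
    {"dx": -3,"dy": 1,"dz": 85,"spin": 0,"claw": 0.5},
    {"dx": -3,"dy": 1,"dz": 85,"spin": 0,"claw": 0},
    {"dx": -3,"dy": 1,"dz": 85,"spin": 0,"claw": 0},
    {"dx": -3,"dy": 1,"dz": 85,"spin": 0,"claw": 0}
  ]
}}

```text
t: 4.1
eef_pos: [0.5492, 0.2078, 0.1301]
tool_rot: [180.0, -0.0, 79.3]
wrist_force: [0.1, 0.5, -0.0]
gripper_width: 0.572
grip_force: 0.0
```

Request:
{"api": "send_rows", "payload": {
  "rows": [
    {"dx": 0,"dy": 0,"dz": 0,"claw": 0},
    {"dx": 0,"dy": 0,"dz": 0,"claw": 0},
    {"dx": 0,"dy": 0,"dz": 0,"claw": 0},
    {"dx": 0,"dy": 0,"dz": 0,"claw": 0},
    {"dx": 0,"dy": 0,"dz": 0,"claw": 0},
    {"dx": 0,"dy": 0,"dz": 0,"claw": 0},
    {"dx": 0,"dy": 0,"dz": 0,"claw": 0},
    {"dx": 0,"dy": 0,"dz": 0,"claw": 0},
    {"dx": 0,"dy": 0,"dz": 0,"claw": 0},
    {"dx": 0,"dy": 0,"dz": 0,"claw": 0}
  ]
}}

```text
invalid input at $.rows[0]: expected keys dx, dy, dz, spin, claw
```

Request:
{"api": "send_rows", "payload": {
  "rows": [
    {"dx": 0,"dy": 0,"dz": 0,"spin": 0,"claw": 0},
    {"dx": 0,"dy": 0,"dz": 0,"spin": 0,"claw": 0},
    {"dx": 0,"dy": 0,"dz": 0,"spin": 0,"claw": 0},
    {"dx": 0,"dy": 0,"dz": 0,"spin": 0,"claw": 0},
    {"dx": 0,"dy": 0,"dz": 0,"spin": 0,"claw": 0},
    {"dx": 0,"dy": 0,"dz": 0,"spin": 0,"claw": 0},
    {"dx": 0,"dy": 0,"dz": 0,"spin": 0,"claw": 0},
    {"dx": 0,"dy": 0,"dz": 0,"spin": 0,"claw": 0},
    {"dx": 0,"dy": 0,"dz": 0,"spin": 0,"claw": 0},
    {"dx": 0,"dy": 0,"dz": 0,"spin": 0,"claw": 0}
  ]
}}

```text
t: 5.35
eef_pos: [0.5487, 0.2078, 0.1297]
tool_rot: [-180.0, 0.0, 79.3]
wrist_force: [-4.5, 0.6, 1.9]
gripper_width: 0.162
grip_force: 30.0
```

Request:
{"api": "send_rows", "payload": {
  "rows": [
    {"dx": 9,"dy": 0,"dz": 1,"spin": 0,"claw": 0},
    {"dx": 18,"dy": 0,"dz": 4,"spin": 0,"claw": 0},
    {"dx": 26.5,"dy": 0,"dz": 8,"spin": 0,"claw": 0},
    {"dx": 34,"dy": 0,"dz": 13,"spin": 0,"claw": 0},
    {"dx": 41,"dy": 0,"dz": 19.5,"spin": 0,"claw": 0},
    {"dx": 47,"dy": 0,"dz": 27,"spin": 0,"claw": 0},
    {"dx": 51.5,"dy": 0,"dz": 35,"spin": 0,"claw": 0},
    {"dx": 55,"dy": 0,"dz": 43.5,"spin": 0,"claw": 0},
    {"dx": 57,"dy": 0,"dz": 52.5,"spin": 0,"claw": 0},
    {"dx": 57.5,"dy": 0,"dz": 57.5,"spin": 0,"claw": 0}
  ]
}}

```text
t: 6.6
eef_pos: [0.5589, 0.2631, 0.0715]
tool_rot: [-179.9, 0.2, 79.3]
wrist_force: [-5.3, -4.0, 5.5]
gripper_width: 0.169
grip_force: 30.0
```

Request:
{"api": "send_rows", "payload": {
  "rows": [
    {"dx": 0,"dy": 0,"dz": 3,"spin": 0,"claw": 0},
    {"dx": 0,"dy": 0,"dz": 3,"spin": 0,"claw": 0},
    {"dx": 0,"dy": 0,"dz": 3,"spin": 0,"claw": 0},
    {"dx": 0,"dy": 0,"dz": 3,"spin": 0,"claw": 0.3},
    {"dx": 0,"dy": 0,"dz": 3,"spin": 0,"claw": 0.6},
    {"dx": 0,"dy": 0,"dz": 3,"spin": 0,"claw": 0.6},
    {"dx": 0,"dy": 0,"dz": 3,"spin": 0,"claw": 0.6},
    {"dx": 0,"dy": 0,"dz": 0,"spin": 0,"claw": 0.6},
    {"dx": 0,"dy": 0,"dz": -20,"spin": 0,"claw": 0.6},
    {"dx": 0,"dy": 0,"dz": -50,"spin": 0,"claw": 0.6}
  ]
}}

```text
t: 7.85
eef_pos: [0.5592, 0.2641, 0.1229]
tool_rot: [-179.9, 0.0, 79.3]
wrist_force: [-0.0, 0.2, -0.7]
gripper_width: 0.599
grip_force: 0.0
```

Request:
{"api": "send_rows", "payload": {
  "rows": [
    {"dx": 0,"dy": 0,"dz": -50,"spin": 0,"claw": 0.6},
    {"dx": 0,"dy": 0,"dz": -100,"spin": 0,"claw": 1},
    {"dx": 0,"dy": 0,"dz": -150,"spin": 0,"claw": 1},
    {"dx": 0,"dy": 0,"dz": -200,"spin": 0,"claw": 1},
    {"dx": 0,"dy": 0,"dz": -240,"spin": 0,"claw": 1},
    {"dx": 0,"dy": 0,"dz": -240,"spin": 0,"claw": 1},
    {"dx": 0,"dy": 0,"dz": -240,"spin": 0,"claw": 1},
    {"dx": 0,"dy": 0,"dz": -240,"spin": 0,"claw": 1},
    {"dx": 0,"dy": 0,"dz": -240,"spin": 0,"claw": 1},
    {"dx": 0,"dy": 0,"dz": -240,"spin": 0,"claw": 1}
  ]
}}

```text
t: 9.1
eef_pos: [0.5594, 0.2642, 0.3611]
tool_rot: [-179.9, 0.1, 79.3]
wrist_force: [0.0, 0.1, 0.8]
gripper_width: 1.0
grip_force: 0.0
```

```bash
python3 - <<'E'
from h import *
pose=[.4988,-.0048,-.1872]
for c in ("scene","top"):
    r=optics.camera(c); cv2.imwrite(f"pics/{c}2.png",r["color"][:,:,::-1])
    print(proj(w([tip(1.5),grip(0),grip(0,.041),grip(0,-.041),grip(.28)],pose),r).round(1))
s,d=shift(w(grip(0),pose)[0]+[0,0,.044]); print(s["t"],s["eef_pos"],s["tool_rot"],d)
a=cv2.resize(cv2.imread("pics/top2.png")[130:230,235:425],None,fx=4.2,fy=4.2,interpolation=cv2.INTER_CUBIC)
cv2.imwrite("pics/crop2.png",a)
E
```

```text
[[229.5 232. ]
 [289.6 130.8]
 [278.  133.2]
 [301.1 128.5]
 [295.1 134.9]]
[[234.6 199.9]
 [356.  127.5]
 [338.7 124.6]
 [373.4 130.5]
 [353.9 149.2]]
9.2 [0.55964054 0.26421269 0.36166245] [-1.79958767e+02  2.87386083e-02  7.92549123e+01] [-275.55369108  203.08055748   27.08885581]
```

View pics/crop2.png

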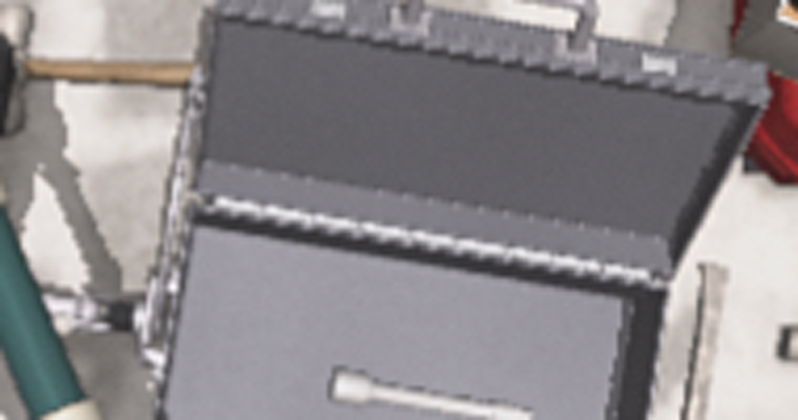

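View pics/scene2.png

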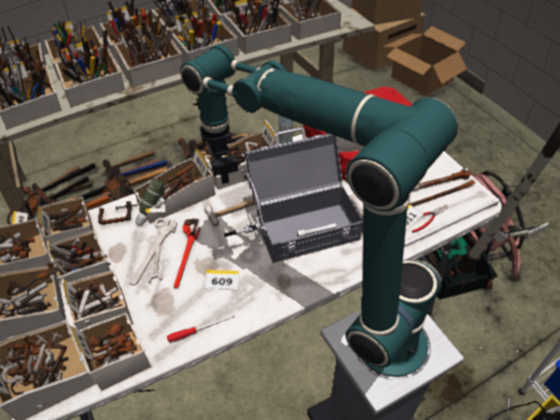

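The lid has sunk back onto its stop, with handle legs near crop (407,25) and (580,48) and the bar at the top edge. The lever points level to the left at crop (60,310). I now move over the handle.

Request:
{"api": "send_rows", "payload": {
  "rows": [
    {"dx": -39,"dy": 29,"dz": 0,"spin": 0,"claw": 1},
    {"dx": -78,"dy": 58,"dz": 0,"spin": 0,"claw": 1},
    {"dx": -117,"dy": 87,"dz": 0,"spin": 0,"claw": 1},
    {"dx": -156,"dy": 116,"dz": 0,"spin": 0,"claw": 1},
    {"dx": -195,"dy": 145,"dz": 0,"spin": 0,"claw": 1},
    {"dx": -234,"dy": 174,"dz": 0,"spin": 0,"claw": 1},
    {"dx": -273,"dy": 203,"dz": 0,"spin": 0,"claw": 1},
    {"dx": -273,"dy": 203,"dz": 10,"spin": 0,"claw": 1},
    {"dx": -273,"dy": 203,"dz": 20,"spin": 0,"claw": 1},
    {"dx": -273,"dy": 203,"dz": 20,"spin": 0,"claw": 1}
  ]
}}

```text
t: 10.45
eef_pos: [0.7072, -0.0404, 0.3404]
tool_rot: [-179.8, -0.0, 79.3]
wrist_force: [-0.1, -1.1, 0.4]
gripper_width: 0.998
grip_force: 0.0
```

```bash
python3 - <<'E'
from h import *
pose=[.4988,-.0048,-.1872]
ims=[]
for c,(x,y) in (("scene",(240,85)),("top",(310,90))):
    r=optics.camera(c); cv2.imwrite(f"pics/{c}3.png",r["color"][:,:,::-1])
    print(proj(w([tip(1.5),grip(0),grip(0,.041),grip(0,-.041)],pose),r).round(1))
    ims.append(cv2.resize(r["color"][y:y+90,x:x+95,::-1],None,fx=4.2,fy=4.2,interpolation=cv2.INTER_CUBIC))
cv2.imwrite("pics/crop3.png",np.hstack(ims))
s,d=shift(w(grip(0),pose)[0]+[0,0,-.018]); print(s["t"],s["eef_pos"],s["tool_rot"],d)
E
```

```text
[[229.5 232. ]
 [289.6 130.8]
 [278.  133.2]
 [301.1 128.5]]
[[234.6 199.9]
 [356.  127.5]
 [338.7 124.6]
 [373.4 130.5]]
10.55 [ 0.7078441  -0.04037036  0.34218234] [-1.79977007e+02 -9.01469707e-03  7.93565866e+01] [-3.96788941  0.69050724 69.61577933]
```

View pics/crop3.png

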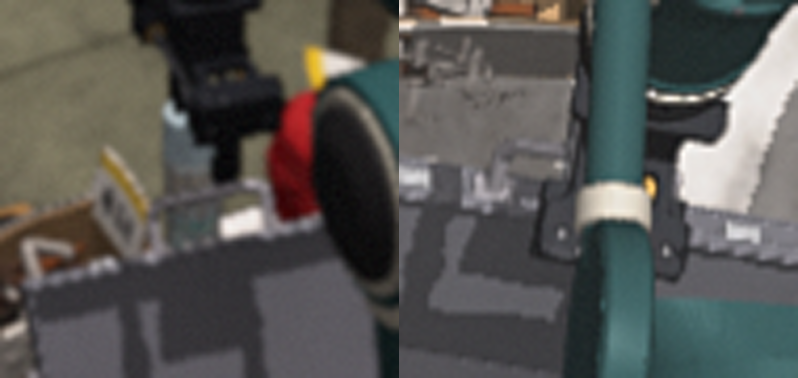

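The bar shows at (165,203)–(265,188) in the left half of the crop, within 2 px of the prediction, and the finger is above it. I descend and close.

Request:
{"api": "send_rows", "payload": {
  "rows": [
    {"dx": -2,"dy": 0,"dz": 15,"spin": 0,"claw": 1},
    {"dx": -2,"dy": 0,"dz": 30,"spin": 0,"claw": 1},
    {"dx": -2,"dy": 0,"dz": 45,"spin": 0,"claw": 1},
    {"dx": -2,"dy": 0,"dz": 58,"spin": 0,"claw": 1},
    {"dx": -2,"dy": -1,"dz": 67,"spin": 0,"claw": 1},
    {"dx": -2,"dy": -1,"dz": 67,"spin": 0,"claw": 1},
    {"dx": -2,"dy": -1,"dz": 67,"spin": 0,"claw": 0.6},
    {"dx": -2,"dy": -1,"dz": 67,"spin": 0,"claw": 0.4},
    {"dx": -2,"dy": -1,"dz": 67,"spin": 0,"claw": 0.3},
    {"dx": -2,"dy": -1,"dz": 67,"spin": 0,"claw": 0.2}
  ]
}}

```text
t: 11.8
eef_pos: [0.7071, -0.0436, 0.2756]
tool_rot: [180.0, -0.0, 79.3]
wrist_force: [0.3, 0.6, 0.6]
gripper_width: 0.567
grip_force: 0.0
```

Request:
{"api": "send_rows", "payload": {
  "rows": [
    {"dx": 0,"dy": 0,"dz": 0,"spin": 0,"claw": 0.2},
    {"dx": 0,"dy": 0,"dz": 0,"spin": 0,"claw": 0.1},
    {"dx": 0,"dy": 0,"dz": 0,"spin": 0,"claw": 0},
    {"dx": 0,"dy": 0,"dz": 0,"spin": 0,"claw": 0},
    {"dx": 0,"dy": 0,"dz": 0,"spin": 0,"claw": 0},
    {"dx": 0,"dy": 0,"dz": 0,"spin": 0,"claw": 0},
    {"dx": 0,"dy": 0,"dz": 0,"spin": 0,"claw": 0},
    {"dx": 0,"dy": 0,"dz": 0,"spin": 0,"claw": 0},
    {"dx": 0,"dy": 0,"dz": 0,"spin": 0,"claw": 0},
    {"dx": 0,"dy": 0,"dz": 0,"spin": 0,"claw": 0}
  ]
}}

```text
t: 13.05
eef_pos: [0.7072, -0.0436, 0.2755]
tool_rot: [180.0, -0.0, 79.3]
wrist_force: [3.9, -0.7, 0.1]
gripper_width: 0.099
grip_force: 29.9
```

Request:
{"api": "send_rows", "payload": {
  "rows": [
    {"dx": 0,"dy": -7.7,"dz": -4.6,"spin": 0,"claw": 0},
    {"dx": 0,"dy": -15.6,"dz": -8.8,"spin": 0,"claw": 0},
    {"dx": 0,"dy": -23.7,"dz": -12.8,"spin": 0,"claw": 0},
    {"dx": 0,"dy": -31.9,"dz": -16.4,"spin": 0,"claw": 0},
    {"dx": 0,"dy": -40.2,"dz": -19.7,"spin": 0,"claw": 0},
    {"dx": 0,"dy": -48.7,"dz": -22.7,"spin": 0,"claw": 0},
    {"dx": 0,"dy": -57.3,"dz": -25.3,"spin": 0,"claw": 0},
    {"dx": 0,"dy": -66,"dz": -27.6,"spin": 0,"claw": 0},
    {"dx": 0,"dy": -74.8,"dz": -29.6,"spin": 0,"claw": 0},
    {"dx": 0,"dy": -83.6,"dz": -31.1,"spin": 0,"claw": 0}
  ]
}}

```text
t: 14.3
eef_pos: [0.624, -0.028, 0.3065]
tool_rot: [-180.0, 0.0, 79.3]
wrist_force: [3.0, -3.0, 5.4]
gripper_width: 0.103
grip_force: 30.3
```

Request:
{"api": "send_rows", "payload": {
  "rows": [
    {"dx": 0,"dy": -8.9,"dz": -1.3,"spin": 0,"claw": 0},
    {"dx": 0,"dy": -17.8,"dz": -2.1,"spin": 0,"claw": 0},
    {"dx": 0,"dy": -26.8,"dz": -2.6,"spin": 0,"claw": 0},
    {"dx": 0,"dy": -35.8,"dz": -2.8,"spin": 0,"claw": 0},
    {"dx": 0,"dy": -44.7,"dz": -2.6,"spin": 0,"claw": 0},
    {"dx": 0,"dy": -53.7,"dz": -2,"spin": 0,"claw": 0},
    {"dx": 0,"dy": -62.6,"dz": -1.1,"spin": 0,"claw": 0},
    {"dx": 0,"dy": -69.3,"dz": -0.2,"spin": 0,"claw": 0},
    {"dx": 0,"dy": -74,"dz": 0.6,"spin": 0,"claw": 0},
    {"dx": 0,"dy": -76,"dz": 1,"spin": 0,"claw": 0}
  ]
}}

```text
t: 15.55
eef_pos: [0.5497, -0.0139, 0.305]
tool_rot: [-180.0, 0.0, 79.3]
wrist_force: [0.3, -5.5, 0.0]
gripper_width: 0.1
grip_force: 30.0
```

Request:
{"api": "send_rows", "payload": {
  "rows": [
    {"dx": 0,"dy": 0,"dz": 0,"spin": 0,"claw": 0},
    {"dx": 0,"dy": 0,"dz": 0,"spin": 0,"claw": 0},
    {"dx": 0,"dy": 0,"dz": 0,"spin": 0,"claw": 0},
    {"dx": 0,"dy": 0,"dz": 0,"spin": 0,"claw": 0},
    {"dx": 0,"dy": 0,"dz": 0,"spin": 0,"claw": 0},
    {"dx": 0,"dy": 0,"dz": 0,"spin": 0,"claw": 0},
    {"dx": 0,"dy": 0,"dz": 0,"spin": 0,"claw": 0},
    {"dx": 0,"dy": 0,"dz": 0,"spin": 0,"claw": 0},
    {"dx": 0,"dy": 0,"dz": 0,"spin": 0,"claw": 0},
    {"dx": 0,"dy": 0,"dz": 0,"spin": 0,"claw": 0}
  ]
}}

```text
t: 16.8
eef_pos: [0.5502, -0.0141, 0.3051]
tool_rot: [-180.0, 0.0, 79.2]
wrist_force: [0.5, -5.1, -1.1]
gripper_width: 0.102
grip_force: 30.1
```

```bash
python3 - <<'E'
from h import *
pose=[.4988,-.0048,-.1872]
ims=[]
for c,(x,y) in (("scene",(215,110)),("top",(220,120))):
    r=optics.camera(c)
    def lidpt(a,u,n,y): # u along lid from hinge, n toward robot side when plumb
        t=a-.49; return [.094-u*np.sin(t)+n*np.cos(t),y,.1+u*np.cos(t)+n*np.sin(t)]
    P=proj(w([tip(1.57,.079),tip(1.25,.079)]+[grip(a) for a in(.68,.74,.8)]+[lidpt(a,.184,n,yy) for a in (.68,.74,.8) for n in (0,.03) for yy in (.16,-.16)],pose),r)
    print(c,((P-[x,y])*3).round(0).tolist())
    ims.append(cv2.resize(r["color"][y:y+140,x:x+(100 if c=="scene" else 166),::-1],None,fx=3,fy=3,interpolation=cv2.INTER_CUBIC))
cv2.imwrite("pics/crop4.png",np.hstack(ims))
s=manip.get_state();print(s["t"],s["eef_pos"],s["wrist_force"],s["grip_force"],s["gripper_width"])
g=s["eef_pos"]+[0,0,.019]; h=w([.094,0,.1],pose)[0]; d=g-h; xt=d[0]*np.cos(pose[2])+d[1]*np.sin(pose[2]); print("angle",.557-np.arctan2(xt,d[2]),np.hypot(xt,d[2]))
E
```

```text
scene [[27.0, 373.0], [28.0, 357.0], [267.0, 119.0], [272.0, 129.0], [276.0, 139.0], [124.0, 186.0], [408.0, 124.0], [116.0, 164.0], [398.0, 103.0], [127.0, 195.0], [412.0, 132.0], [119.0, 172.0], [402.0, 110.0], [130.0, 203.0], [415.0, 140.0], [122.0, 179.0], [406.0, 117.0]]
top [[24.0, 237.0], [25.0, 235.0], [384.0, 202.0], [381.0, 220.0], [377.0, 238.0], [171.0, 182.0], [578.0, 253.0], [178.0, 144.0], [586.0, 215.0], [169.0, 196.0], [575.0, 267.0], [175.0, 158.0], [583.0, 229.0], [167.0, 210.0], [571.0, 280.0], [173.0, 172.0], [581.0, 243.0]]
16.9 [ 0.55020182 -0.01405219  0.30512147] [ 1.10814264 -3.9789723  -1.79065926] 30.059623774141073 0.10247890362902805
angle 0.7412767283415961 0.2279814178979544
```

View pics/crop4.png

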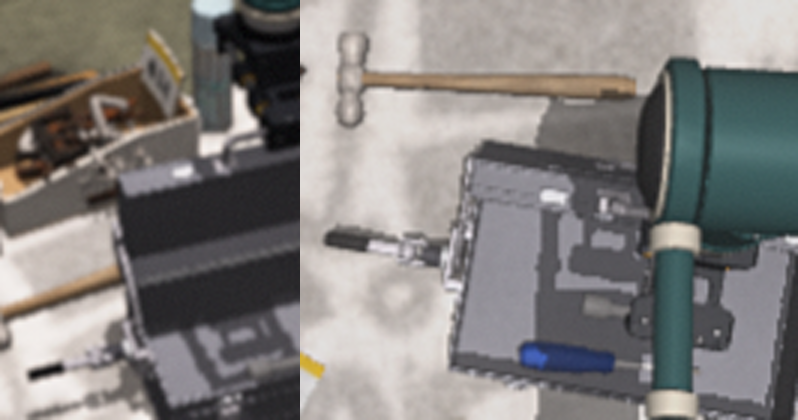

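```bash
python3 - <<'E'
from h import *
pose=[.4988,-.0048,-.1872]
r=optics.camera("top"); x,y=262,155
def lidpt(a,u,n,y): 
    t=a-.49; return [.094-u*np.sin(t)+n*np.cos(t),y,.1+u*np.cos(t)+n*np.sin(t)]
im=cv2.resize(r["color"][y:y+60,x:x+75,::-1],None,fx=9,fy=9,interpolation=cv2.INTER_CUBIC)
for a,c in ((.66,(0,0,255)),(.74,(0,255,0)),(.82,(255,0,0))):
    L=[lidpt(a,.184,0,-.16),lidpt(a,.184,0,.16),lidpt(a,.184,.03,.16),lidpt(a,.184,.03,-.16)]
    cv2.polylines(im,[((proj(w(L,pose),r)-[x,y]+.5)*9).astype(np.int32)],False,c,1)
    cv2.line(im,*[tuple(int(v) for v in p) for p in (proj(w([grip(a,.05),grip(a,-.04)],pose),r)-[x,y]+.5)*9],c,1)
cv2.imwrite("pics/crop5.png",im)
E
```

```text
(no output)
```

View pics/crop5.png

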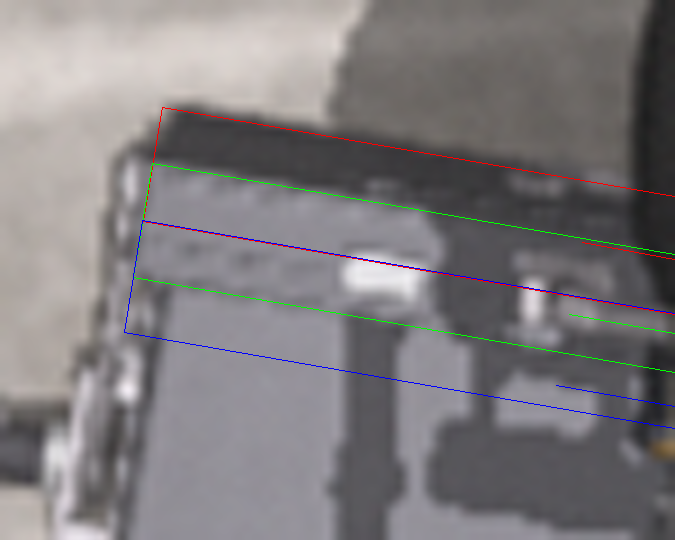

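The lid's edge face and the bar both lie on the green 0.74 rad outline (face rows about 165–280 at the left, bar at about (590,312)), and the grip force is 30 N. I hand in.

```bash
python3 -c "
from bench import manip,job
s=manip.get_state();print(s['t'],s['grip_force']);print(job.sign_off())"
```

```text
16.95 30.059713069349527
the job is handed in; nothing more can be done
None
```

I handed the job in at about 17 s of the 51 s limit. The cam lever is out (past 1.25 rad by camera), and the gripper still holds the lid by its bow handle at about 0.74 rad with 30 N. The loose tools were not touched; the sign-off returned no verdict.

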